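Pack and set down the loose foot of a board stand

TASK

The near right corner foot of the circuit-board stand hangs clear of the table. Slide the loose steel packing plate under it so that the foot is over the middle of the plate's thick end, then screw the foot down with the knob above it until it just touches the plate: bearing on it lightly, never pressed down hard. Leave the stand where it is, level on its other feet, and do not disturb the things around.

Things in the scene. Friction and masses are not known exactly. Their poses are not given: they have to be found in the camera images.
- stand: Grey circuit-board stand, loose, 6 kg: deck 260 (x) x 200 (y) mm, its underside 45 and top 57 mm above the table, heavy box and board clamp on the far half. Origin: on the table under the deck's centre; z up. Rigid feet at (-105,75), (105,-75), (105,75) mm; the screw foot is at (-105,-75) mm, under the black knob. About 30 N up or down on that corner tips the stand.
- knob: Black knob over the screw foot. Clockwise from above screws the foot down, 22 mm a turn (3.5 mm per rad). The knob keeps its height: the spindle runs down out of it, turning with it. The thread drags by 0.045 N m (after a stop this may read either way round); once the foot touches, the torque to turn climbs steadily, about 0.02 N m per newton it bears. Origin: centre of its underside, 61 mm up.
- knob_grip (a point): Point on the knob's axis, 91 mm above the table, where to grip it. The knob is a 44 mm disc (61 to 68 mm above the table) carrying an upright grip bar 42 long x 14 thick x 36 mm high (68 to 104 mm); the bar lies along this point's x.
- foot: The screw foot: a flat black rubber pad 48 mm across, 6 mm thick, on the steel spindle below the knob. Origin: centre of its underside, 13 to 15 mm above the table at the start. It gives 1 mm for every 5 N it bears. Rubbing on what it touches, it also gives a little in twist (0.4 rad per N m), so that the knob springs back by up to 0.1 rad when let go.
- packing: Loose steel packing plate, about 0.25 kg, 160 (x) x 64 (y) mm. Origin: centre of its underside. Its thick part, x = -10 to 80 mm, has a flat top 6 to 11 mm above the table (differs each time, not measured). The rest is 5 mm thick and carries an upright fin to hold it by: centred at x = -50 mm, 40 long (along x) x 10 thick, from 5 to 50 mm above the table.
- packing_mid (a point): Middle of the bearing area on the thick end of the packing plate, at x = +45 mm of the plate, 6 mm up: the foot should come down over this point.
- motor: Small black and silver electric motor, 38 mm across, 38 mm high, bystander. Origin: centre of its underside.
- parts_box: Open cardboard parts box, 90 x 130 x 45 mm, bystander. Origin: centre of its underside.
- driver: Screwdriver lying on the table, bystander.
- flux: Small jar, 44 mm across, 85 mm high, bystander. Origin: centre of its underside.
Not all that is in view belongs to the job. Of the things like the packing, leave any that is pink or yellow; of the rest the smaller one is meant.

How it is judged:
On the way, in this order (a step that is already met when the one before it is completed fails the run):
1. the thick end of the packing plate lies flat under the foot, its middle within 12 mm of the foot's axis, the foot not yet bearing on it (horizontal distance between packing_mid and foot below 0.012 m and height (world z) of packing below 0.003 m and angle between packing's own z axis and vertical below 0.03 rad and contact force between foot and packing below 0.1 N), for 0.3 s.
2. the foot bears on the packing plate with 0.4 to 10 N (contact force between foot and packing between 0.4 and 10 N and horizontal distance between packing_mid and foot below 0.015 m), for 0.2 s.
At the end, for the whole second after the job is handed in: The foot bears on the packing plate with 0.4 to 10 N, its axis within 15 mm of the middle of the plate's thick end; the plate lies flat; the stand is level to 0.015 rad, within 20 mm of where it was; all is at rest (all of step 2 and angle between packing's own z axis and vertical below 0.03 rad and angle between stand's own z axis and vertical below 0.015 rad and distance of stand from where it was at the start of the episode below 0.02 m and linear speed of each of stand, packing below 0.01 m/s); the robot touches nothing.
It fails at once if the foot is pressed with more than 18 N (contact force between foot and anything else above 18 N).
It fails at once if the stand is shoved more than 25 mm or tipped by more than 0.03 rad (distance of stand from where it was at the start of the episode above 0.025 m or angle between stand's own z axis and vertical above 0.03 rad).
It fails at once if a bystander is moved by more than 20 mm (distance of any of motor, parts_box, driver, flux from where it was at the start of the episode above 0.02 m).
It also fails if it takes over 72 s, if anything falls off the work surface, if the arm or the gripper's body presses on something with over 40 N, if the wrist force passes 120 N, or if a joint passes its speed limit or range.

ROBOT

A 6-joint arm with a two-finger parallel gripper is mounted at the origin on the work surface. World frame = base frame: x ahead of the robot, y to its left, z up, the work surface at z = 0. Lengths are in m, angles in rad, forces in N, time in s.
With the tool pointing down it reaches from about 0.3 to 0.775 m from the base axis. Payload 14.6 kg.
Tool frame: the origin (TCP) lies between the finger pads; the fingertips stand 8 mm ahead of it and the grasp point (between the pads) lies 11 mm behind it; z points along the fingers, y is the line along which they close (so a half turn about z gives the same grasp; the last joint's range is limited). The gripper opens to 94 mm and grips with 3 to 60 N. Pads are 16 mm wide; open, the fingers measure 119 mm over their backs; the gripper's body (75 mm by 177 mm) begins 78 mm behind the grasp point.
Start: joints at [-1.239, 0.3, 1.521, -0, 1.321, -0.067], TCP at [0.214, -0.507, 0.213] pointing down, gripper open.
Joint ranges: [-3.03, 3.03], [-0.79, 2.21], [0.23, 2.52], [-1.04, 4.18], [0, 3.07], [-2.55, 2.55]. Speed limits (rad/s): [2.22, 2.22, 2.57, 3.14, 3.14, 3.14].

INTERFACE

Orientations are given as a unit quaternion [x, y, z, w].
In Python, from cell import sense, get_image, camera_model, finish_job gives the robot as it stands.
- The arm moves only by the tool drive_tool, never from a script. Its argument "increments" is a list of rows, each a list of 7 numbers: the turn, a rotation vector about the tool's x, y, z in units of 6 degrees (1.0 is 6 degrees), then the shift along the tool's x, y, z in units of 40 mm (1.0 is 40 mm), then the finger opening in mm, from 0 to 94. In form: [[wx, wy, wz, tx, ty, tz, hand], ...]. A call has 1 to 10 rows; each row is the pose to reach, as a shift and turn from the pose commanded when the call began, along the tool's axes at that moment; what a row does not reach only later rows make up. A row lasts 1/8 s, in which the tool goes at most 62.5 mm and 10.7 degrees, less where a joint would pass 70% of its speed; a pose out of reach is approached as far as the arm can. A call with a gripper value outside its range is refused whole. The fingers move at their own pace and stop on an object; "newtons" is the grip in N (left out, the last holds). Time passes only in rows, so rows that repeat a pose let the fingers close. It gives the time, the measured TCP pose, the force, the opening and the grip force at its end, in the units of the state.
- sense(): the state, without advancing time (a new reading comes with each control period).
- get_image(name): name is "scene" or "top"; returns the picture (384x512x3 uint8, blue, green, red); there is no depth.
- camera_model(name): a dict with "camera_matrix" (3x3 intrinsics, pixels), "origin" and "orientation" of the camera in the world. Camera axes: x right, y down, z forward; pixel columns grow to the right and rows downward; lengths in m; the calibration is good to about 2 mm. A picture is of the moment at which its call begins. camera_model takes no time and is no camera call.
- finish_job(): hands the job in; it is judged then, once.
The state is a dict: "t": time; "joints": joint angles; "dq": joint speeds; "tau": joint torques, N m; "ee_pos": TCP position; "tool_rot": TCP orientation; "force": force on the tool from outside, world axes, zero at the start; "ft_torque": the same for the moment, N m; "width": opening from 0.0 (shut) to 1.0 (fully open); "grasp_force": force on a finger pad.
Only numpy, scipy, OpenCV 4.12 (cv2) and the standard library are available. Lean on these libraries where they do the work, as an engineer would, in place of code of your own. Each camera call takes 0.05 s, during which the arm holds its last target. There are 200 camera calls.

## Working session

There is one attempt and no reset: what is moved stays moved. The work goes in short steps, Python scripts to look and compute and a tool call to move; the robot and the scene stay as the last step left them, time stands still between calls to the robot, and variables do not carry over. Pictures are saved under pics/ and viewed, at most 10 in all, crops included, and the job is handed in when it is done.

Besides the shell and the picture viewer there is one more tool, called after "Call:" as name(argument=value, ...), one argument or row to a line, values as JSON. drive_tool: Moves the arm, as the interface text tells. Its arguments: {"type":"object","properties":{"increments":{"type":"array"},"newtons":{"type":"number"}},"required":["increments"]}

```bash
mkdir -p pics; ls
python3 - <<'E'
from cell import *
import cv2
for n in("scene","top"):
    i=get_image(n);cv2.imwrite(f"pics/{n}0.png",i);m=camera_model(n);print(n,m)
print(sense())
E
```

```text
pics
scene {'camera_matrix': array([[476.70447697,   0.        , 245.20699387],
       [  0.        , 476.70447697, 195.95179427],
       [  0.        ,   0.        ,   1.        ]]), 'origin': array([ 1.28278871, -0.58493797,  1.0240354 ]), 'orientation': array([ 0.84568487,  0.36900423, -0.16355766, -0.34914449])}
top {'camera_matrix': array([[433.80391758,   0.        , 257.80225821],
       [  0.        , 433.80391758, 195.25549619],
       [  0.        ,   0.        ,   1.        ]]), 'origin': array([0.45201319, 0.02944248, 1.4251551 ]), 'orientation': array([ 0.71337481, -0.69963826,  0.02370551, -0.03226048])}
{'t': 0.1, 'joints': array([-1.23857971e+00,  3.00395174e-01,  1.52149051e+00,  1.59655188e-06,
        1.32069139e+00, -6.66168763e-02]), 'dq': array([-9.19484589e-04, -1.00077890e-03, -6.91922087e-04,  1.01077828e-03,
       -1.32626740e-03, -7.00812189e-05]), 'tau': array([ 7.48025705e-04, -5.32635319e+01, -3.53282332e+01,  7.09504983e-02,
        2.34932452e-02, -8.35287005e-05]), 'ee_pos': array([ 0.2135083 , -0.50663522,  0.21296628]), 'tool_rot': array([ 9.80182206e-01,  1.98097454e-01, -6.44071296e-05, -4.87979980e-04]), 'force': array([-0.11062892,  0.24231272, -0.04988636]), 'ft_torque': array([-0.03001471, -0.03534948, -0.04226229]), 'grasp_force': 0.0, 'width': 1.000736718324254}
```

View pics/scene0.png

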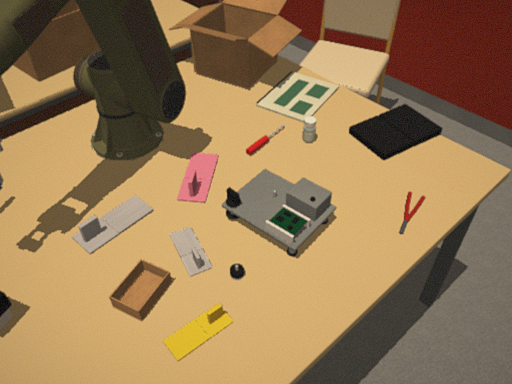

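View pics/top0.png

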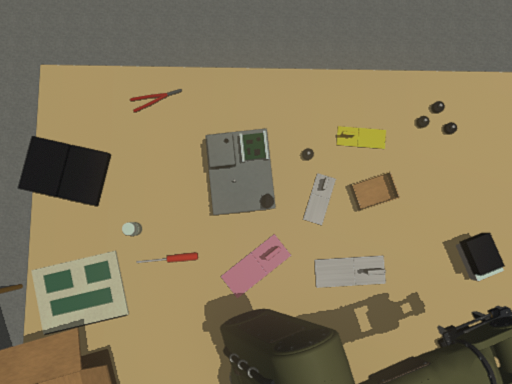

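The scene shows the knob at (232,196), the smaller grey plate at (191,251) and the motor at (237,271). In the top view they are at (267,201), (319,198) and (308,154). The parts box is at (373,191), and the plate's thick end points toward the robot. I'll zoom in on both views.

```bash
cat > h.py <<'E'
import numpy as np,cv2
from cell import *
from scipy.spatial.transform import Rotation as R
def cam(n):
    m=camera_model(n);return m["camera_matrix"],np.array(m["origin"]),R.from_quat(m["orientation"]).as_matrix()
def ray(n,p):
    K,o,Q=cam(n);return o,Q@np.linalg.solve(K,[p[0],p[1],1.])
def plane(n,p,z):
    o,d=ray(n,p);return o+d*(z-o[2])/d[2]
def tri(ps,pt):
    o1,d1=ray("scene",ps);o2,d2=ray("top",pt)
    s=np.linalg.lstsq(np.c_[d1,-d2],o2-o1,rcond=None)[0]
    a,b=o1+s[0]*d1,o2+s[1]*d2;return (a+b)/2,np.linalg.norm(a-b)
def proj(n,X):
    K,o,Q=cam(n);v=K@(Q.T@(np.array(X)-o));return v[:2]/v[2]
def crop(n,img,x,y,w,h,s):
    return cv2.resize(img[y:y+h,x:x+w],None,fx=s,fy=s,interpolation=cv2.INTER_CUBIC)
E
python3 - <<'E'
from h import *
s=cv2.imread("pics/scene0.png");t=cv2.imread("pics/top0.png")
a=crop("s",s,160,170,130,120,6);cv2.imwrite("pics/sc.png",a[:600])
b=crop("t",t,205,120,130,110,6);cv2.imwrite("pics/tc.png",b[:600])
E
```

```text
(no output)
```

View pics/sc.png

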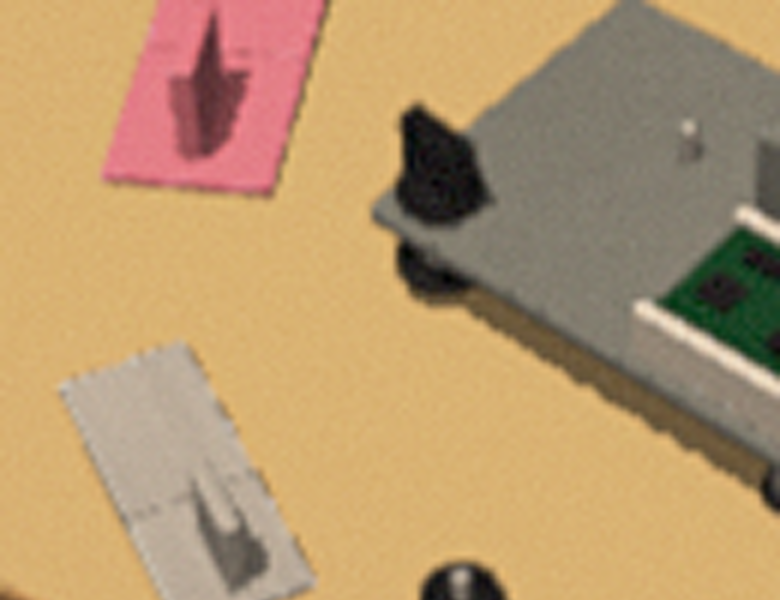

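View pics/tc.png

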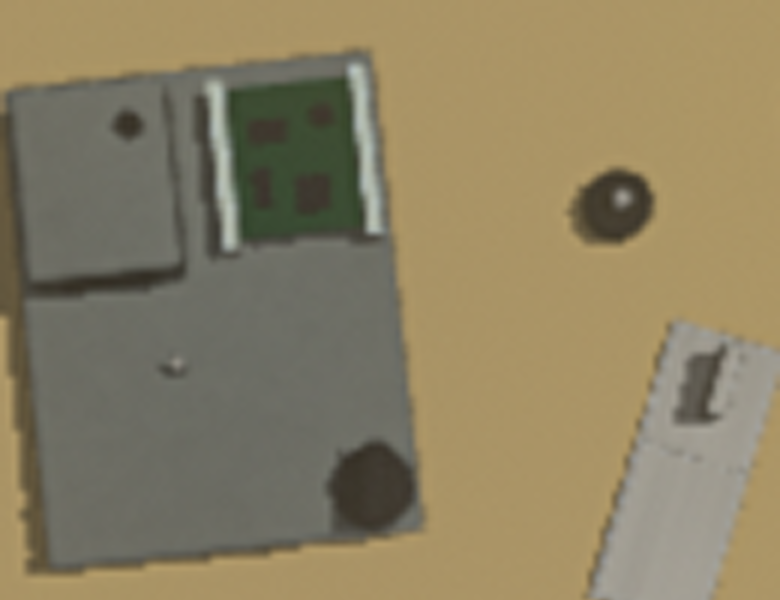

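The scene crop shows the knob at about (233,193) full-frame and the foot under it at (232,214). In the top crop the knob disc centre is (267,201), the motor is (307,154) and the fin is near (322,184). Next I'll measure the plate, stand and knob.

Run:
```python
from h import *
S=cv2.imread("pics/scene0.png");T=cv2.imread("pics/top0.png")
def mask(im,win,smax,vmin):
    h=cv2.cvtColor(cv2.GaussianBlur(im,(3,3),0),cv2.COLOR_BGR2HSV);m=((h[...,1]<smax)&(h[...,2]>vmin)).astype(np.uint8)*255
    o=np.zeros_like(m);x0,y0,x1,y1=win;o[y0:y1,x0:x1]=m[y0:y1,x0:x1]
    o=cv2.morphologyEx(o,cv2.MORPH_CLOSE,np.ones((5,5)));c=max(cv2.findContours(o,0,1)[0],key=cv2.contourArea);return c
for n,im,w in(("top",T,(297,168,342,230)),("scene",S,(165,222,220,280))):
    c=mask(im,w,80,60)
    P=np.array([plane(n,p[0],0.005)[:2] for p in c],dtype=np.float32)
    r=cv2.minAreaRect(P*1000);print(n,cv2.contourArea(c),r,cv2.boxPoints(r).round(0).tolist())
for n,im,w in(("top",T,(200,120,280,222)),):
    c=mask(im,w,70,20);P=np.array([plane(n,p[0],0.057)[:2] for p in c],dtype=np.float32)
    r=cv2.minAreaRect(P*1000);print("deck",cv2.contourArea(c),r,cv2.boxPoints(r).round(0).tolist())
# knob dark
for n,im,w in(("top",T,(255,185,280,215)),("scene",S,(220,180,245,222))):
    g=cv2.cvtColor(im,cv2.COLOR_BGR2GRAY);x0,y0,x1,y1=w
    print(n);print(g[y0:y1,x0:x1])
print("knob tri",tri((233.3,201),(267,201.2)), plane("top",(267,201.2),.08))
print("motor",plane("top",(307.5,154),.038))
```

```text
top 958.5 ((557.5188598632812, -152.99127197265625), (67.67538452148438, 163.384033203125), 73.81693267822266) [[470.0, -163.0], [627.0, -208.0], [645.0, -143.0], [488.0, -98.0]]
scene 1030.0 ((558.6834106445312, -154.3243408203125), (64.81656646728516, 162.28738403320312), 73.7796630859375) [[472.0, -163.0], [628.0, -208.0], [646.0, -146.0], [490.0, -101.0]]
deck 4887.5 ((636.568603515625, 106.44439697265625), (258.84014892578125, 199.36703491210938), 7.155771255493164) [[496.0, 189.0], [521.0, -9.0], [777.0, 24.0], [753.0, 221.0]]
top
[[109 109 109 109 109 109 109 109 109 108 109 109 109 109 109 109 108 107
  134 148 149 148 148 149 148]
 [109 108 109 109 110 110 110 110 110 109 109 110 109 108 110 109 109 106
  120 142 150 149 148 149 148]
 [108 108 108 109 109 110 110 110 111 109 109 109 108 108 108 109 109 106
  115 142 149 149 149 147 149]
 [109 109 108 108 109 110 110 110 110 109 109 109 109 108 109 109 109 106
  108 139 150 149 148 148 149]
 [108 109 108 108 109 109 110 110 109 109 110 110 109 109 109 109 110 107
  114 140 150 148 148 149 148]
 [108 108 108 108 109 110 110 11
[... 2259 characters left out ...]
8 149 149 149 149]
 [151 150 151 151 151 150 151 151 151 150 150 150 149 148 148 149 149 149
  148 149 148 150 148 149 149]
 [149 148 149 149 149 148 148 149 148 149 149 149 148 148 149 148 148 149
  149 149 149 149 149 149 148]
 [148 148 149 148 148 148 148 148 149 148 149 149 149 148 149 149 149 148
  149 149 149 149 149 149 150]]
scene
[[185 181 184 ... 183 184 183]
 [184 180 181 ... 184 182 183]
 [180 182 180 ... 182 181 189]
 ...
 [183 182 182 ...  84  84  89]
 [182 180 182 ...  90  85  77]
 [183 182 187 ...  93  96  84]]
knob tri (array([0.54253767, 0.01871681, 0.06229544]), np.float64(0.002559125113240417)) [0.54059294 0.01785325 0.08      ]
motor [ 0.69851782 -0.11042034  0.038     ]
```

Run:
```python
from h import *
S=cv2.imread("pics/scene0.png");T=cv2.imread("pics/top0.png")
def st(im,x,y,w,h,lo,hi,s):
    g=im[y:y+h,x:x+w].astype(float);g=np.clip((g-lo)/(hi-lo)*255,0,255).astype(np.uint8);return cv2.resize(g,None,fx=s,fy=s,interpolation=cv2.INTER_CUBIC)
a=np.hstack([st(S,220,180,33,40,0,70,12),st(T,250,185,33,40,30,80,12)]);cv2.imwrite("pics/kn.png",a)
th=np.deg2rad(164);u=np.array([np.cos(th),np.sin(th),0]);c=np.array([.558,-.1535,0])
for x in(-70,-30):
  for z in(5,50):
    X=c+u*x/1e3+[0,0,z/1e3];print(x,z,proj("scene",X).round(1),proj("top",X).round(1))
k=np.array([.542,.0185,.104])
for a in range(0,180,30):
    v=np.array([np.cos(np.deg2rad(a)),np.sin(np.deg2rad(a)),0])*.021
    print(a,[proj(n,k+s*v).round(1) for n in("scene","top") for s in(1,-1)])
```

```text
-70 5 [200.  267.8] [325.2 178.1]
-70 50 [198.5 257.2] [327.2 176.4]
-30 5 [194.3 257.1] [321.8 189.7]
-30 50 [192.7 246.5] [323.7 188.4]
0 [array([237.1, 194.3]), array([227.2, 186.7]), array([267. , 193.4]), array([266.7, 207.1])]
30 [array([239.3, 191.9]), array([225. , 188.9]), array([263.5, 194.2]), array([270.2, 206.2])]
60 [array([239.5, 189.2]), array([224.7, 191.7]), array([261. , 196.7]), array([272.8, 203.8])]
90 [array([237.7, 186.8]), array([226.4, 194.1]), array([260. , 200.1]), array([273.8, 200.4])]
120 [array([234.5, 185.5]), array([229.7, 195.5]), array([260.8, 203.5]), array([272.9, 196.9])]
150 [array([230.6, 185.4]), array([233.6, 195.6]), array([263.3, 206.1]), array([270.4, 194.3])]
```

View pics/kn.png

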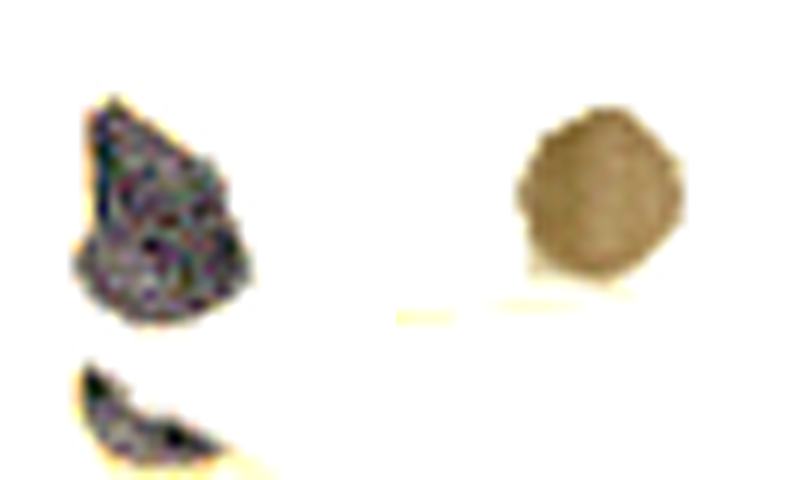

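The bar's top edge in the scene runs from (229.4,188.2) to (237.5,193.2), so it lies at a yaw of about 7°, in line with the stand. The fin reprojects correctly, so I'll set up a row calculator and move.

```bash
cat >> h.py <<'E'
def yaw(s=None):
    s=s or sense();m=R.from_quat(s["tool_rot"]).as_matrix();return np.degrees(np.arctan2(m[1,0],m[0,0]))
def row(x,y,z,phi,frm=None):
    "row to reach TCP x,y,z (mm), tool down with yaw phi (deg), from measured (or given) pose"
    s=sense();p=s["ee_pos"];Q=R.from_quat(s["tool_rot"])
    if frm is not None: p=np.array(frm[:3])/1e3;Q=R.from_euler("z",frm[3],degrees=True)*R.from_euler("x",180,degrees=True)
    t=R.from_euler("z",phi,degrees=True)*R.from_euler("x",180,degrees=True)
    w=(Q.inv()*t).as_rotvec(degrees=True)/6;d=Q.inv().apply(np.array([x,y,z])/1e3-p)/.04
    print(np.r_[w,d].round(3).tolist())
E
python3 -c "
from h import *
print(yaw());row(606,-167.5,130,164)"
```

```text
22.85145155548364
[-0.003, -0.012, -23.525, 12.335, -4.0, 2.079]
```

Call:
drive_tool(
  increments=[
    [0,0,-23.53,12.335,-4.0,2.08,40],
    [0,0,-23.53,12.335,-4.0,2.08,40],
    [0,0,-23.53,12.335,-4.0,2.08,40],
    [0,0,-23.53,12.335,-4.0,2.08,40],
    [0,0,-23.53,12.335,-4.0,2.08,40],
    [0,0,-23.53,12.335,-4.0,2.08,40],
    [0,0,-23.53,12.335,-4.0,2.08,40],
    [0,0,-23.53,12.335,-4.0,2.08,40],
    [0,0,-23.53,12.335,-4.0,2.08,40],
    [0,0,-23.53,12.335,-4.0,2.08,40],
  ],
  newtons=40,
)

```text
t: 1.35
ee_pos: [0.6068, -0.166, 0.1289]
tool_rot: [0.416, 0.909, -0.0, -0.001]
force: [-1.1, -1.3, 0.6]
width: 0.427
grasp_force: 0.0
```

```bash
python3 -c "
from h import *
print(yaw(),sense()['ee_pos'],sense()['joints']);row(606,-167.5,130,164)"
```

```text
130.77242907778097 [ 0.60681943 -0.16597887  0.12892288] [-3.25241508e-01  5.50378560e-01  1.36877541e+00  9.90048968e-05
  1.22425711e+00 -1.03688903e+00]
[-0.003, -0.017, -5.538, -0.015, -0.04, -0.027]
```

Call:
drive_tool(
  increments=[
    [0,0,-5.54,0,-0.04,0,40],
    [0,0,-5.54,0,-0.04,0,40],
    [0,0,-5.54,0,-0.04,0,40],
    [0,0,-5.54,0,-0.04,0,40],
    [0,0,-5.54,0,-0.04,0,40],
  ],
)

```text
t: 1.98
ee_pos: [0.6048, -0.1688, 0.13]
tool_rot: [0.145, 0.989, 0.0, -0.0]
force: [-0.0, 0.6, 0.3]
width: 0.426
grasp_force: 0.0
```

Run:
```python
from h import *
print(yaw(),sense()['ee_pos']);row(606,-167.5,22,164)
a=get_image("top");b=get_image("scene")
cv2.imwrite("pics/g1.png",np.hstack([crop("s",b,150,200,90,90,4),crop("t",a,285,150,90,90,4)]))
```

```text
163.30507897188323 [ 0.60481023 -0.16879346  0.13002958]
[0.0, -0.004, -0.116, -0.02, 0.039, 2.701]
```

View pics/g1.png

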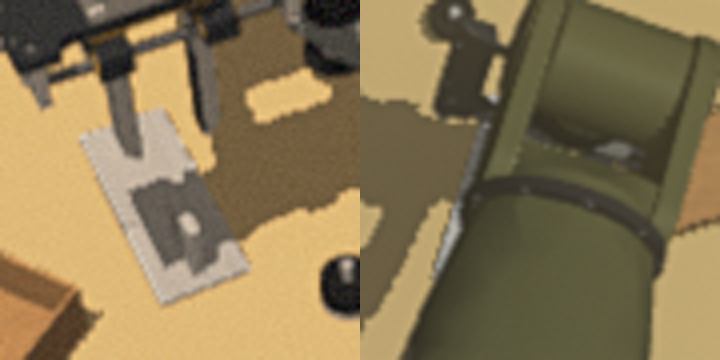

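In the scene crop the open fingers straddle the fin and clear the motor and the box. The arm covers the plate in the top view. I'll descend and grip.

Call:
drive_tool(
  increments=[
    [0,0,-0.1,-0.02,0.04,1.3,40],
    [0,0,-0.1,-0.02,0.04,2.3,40],
    [0,0,-0.1,-0.02,0.04,2.7,40],
    [0,0,-0.1,-0.02,0.04,2.7,40],
    [0,0,-0.1,-0.02,0.04,2.7,0],
    [0,0,-0.1,-0.02,0.04,2.7,0],
    [0,0,-0.1,-0.02,0.04,2.7,0],
    [0,0,-0.1,-0.02,0.04,2.7,0],
  ],
  newtons=50,
)

```text
t: 3.08
ee_pos: [0.6064, -0.1675, 0.0229]
tool_rot: [0.138, 0.99, -0.0, 0.0]
force: [-1.5, 1.2, 3.9]
width: 0.104
grasp_force: 50.0
```

Run:
```python
from h import *
s=sense();print(yaw(),s['ee_pos'],s['width'],s['grasp_force'],s['force'])
```

```text
164.11168701767386 [ 0.6063999  -0.16754725  0.02288122] 0.10430325676977872 49.99313235282898 [-1.49321786  1.23413854  3.85376651]
```

Run:
```python
from h import *
row(606,-167.5,28,164);row(564,-165,28,97)
```

```text
[0.001, 0.008, 0.019, 0.01, -0.002, -0.128]
[0.006, 0.007, 11.185, 1.037, -0.229, -0.129]
```

Call:
drive_tool(
  increments=[
    [0,0,0,0,0,-0.13,0],
    [0,0,1.5,0.15,-0.03,-0.13,0],
    [0,0,3,0.3,-0.06,-0.13,0],
    [0,0,4.5,0.45,-0.1,-0.13,0],
    [0,0,6,0.6,-0.13,-0.13,0],
    [0,0,7.5,0.75,-0.16,-0.13,0],
    [0,0,9,0.9,-0.2,-0.13,0],
    [0,0,10.5,1.0,-0.23,-0.13,0],
    [0,0,11.18,1.04,-0.23,-0.13,0],
    [0,0,11.18,1.04,-0.23,-0.13,0],
  ],
)

```text
t: 4.32
ee_pos: [0.5634, -0.165, 0.0274]
tool_rot: [0.662, 0.749, -0.0, -0.0]
force: [0.8, -0.0, -3.0]
width: 0.104
grasp_force: 50.0
```

Run:
```python
from h import *
s=sense();print(yaw(),s['ee_pos'],s['width'],s['grasp_force'],s['force'],s['ft_torque'])
a=get_image("top");b=get_image("scene");cv2.imwrite("pics/s2.png",b);cv2.imwrite("pics/t2.png",a)
cv2.imwrite("pics/g2.png",np.hstack([crop("s",b,160,160,100,120,4),crop("t",a,250,140,100,120,4)]))
```

```text
97.0736140125863 [ 0.5633892  -0.16497772  0.02741977] 0.10383698256753486 49.99605417251587 [ 0.78211454 -0.0207374  -3.01777632] [-0.2004091  -0.11530823  0.00134183]
```

View pics/g2.png

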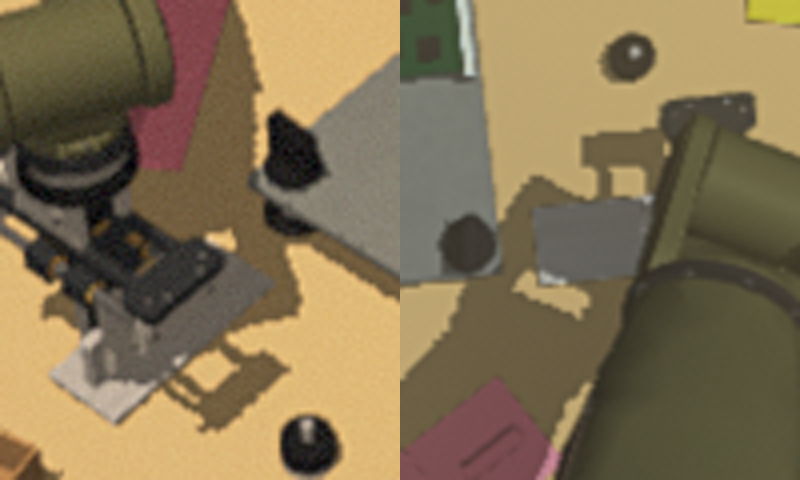

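The plate is held with its thick end toward the foot. Its end corners in the top view are about (283.8,191.8) and (285,210.8). The far one is at (227.5,231) in the scene.

Run:
```python
from h import *
print(tri((227.8,231),(283.8,191.8)))
for z in(.010,.014):
    a,b=plane("top",(283.8,191.8),z),plane("top",(285,210.8),z);print(z,a,b,(a+b)/2,np.linalg.norm(a-b))
u=np.array([np.cos(np.deg2rad(97)),np.sin(np.deg2rad(97)),0]);v=np.array([u[1],-u[0],0])
e=np.array([.5634,-.165,0])
for s in(1,-1):
  for z in(.010,.015):
    X=e+u*.130+v*.032*s+[0,0,z];print(s,z,X,proj("top",X),proj("scene",X))
```

```text
(array([ 0.57822717, -0.03628379,  0.00596593]), np.float64(0.0026397083864970645))
0.01 [ 0.57707507 -0.03714728  0.01      ] [ 0.51496049 -0.04199955  0.01      ] [ 0.54601778 -0.03957342  0.01      ] 0.06230381339177973
0.014 [ 0.57672158 -0.03695906  0.014     ] [ 0.51478257 -0.04179762  0.014     ] [ 0.54575207 -0.03937834  0.014     ] 0.06212770884049218
1 0.01 [ 0.57931846 -0.03206918  0.01      ] [282.25813024 191.08809089] [228.64977395 229.54242983]
1 0.015 [ 0.57931846 -0.03206918  0.015     ] [282.32692338 190.95200133] [228.57289491 228.36947192]
-1 0.01 [ 0.51579551 -0.03986882  0.01      ] [284.35012972 210.53141896] [212.21187041 218.90811997]
-1 0.015 [ 0.51579551 -0.03986882  0.015     ] [284.42656833 210.46357319] [212.09467949 217.73381623]
```

Call:
drive_tool(
  increments=[
    [0,0,0,0,0,0.06,0],
    [0,0,0,0,0,0.12,0],
    [0,0,0,0,0,0.125,0],
    [0,0,0,0,0,0.125,0],
  ],
)

```text
t: 4.92
ee_pos: [0.5636, -0.165, 0.0229]
tool_rot: [0.662, 0.749, -0.0, -0.0]
force: [-3.6, 1.5, 5.5]
width: 0.099
grasp_force: 50.0
```

Run:
```python
from h import *
s=sense();print(yaw(),s['ee_pos'],s['force'],s['ft_torque']);row(554.5,-73,22.5,97)
```

```text
97.06426971933115 [ 0.56360525 -0.16498301  0.02288492] [-3.58196941  1.45519136  5.46354748] [0.05651802 0.57504839 0.01741685]
[-0.0, -0.0, 0.011, 2.31, 0.057, 0.01]
```

Call:
drive_tool(
  increments=[
    [0,0,0,0.25,0.01,0,0],
    [0,0,0,0.5,0.01,0,0],
    [0,0,0,0.75,0.02,0,0],
    [0,0,0,1.0,0.03,0,0],
  ],
)

```text
t: 5.42
ee_pos: [0.5602, -0.1246, 0.0229]
tool_rot: [0.662, 0.749, 0.0, 0.001]
force: [0.5, -5.5, 4.5]
width: 0.104
grasp_force: 50.0
```

Call:
drive_tool(
  increments=[
    [0,0,0,0.25,0,0,0],
    [0,0,0,0.5,0.01,0,0],
    [0,0,0,0.75,0.01,0,0],
    [0,0,0,1.0,0.02,0,0],
    [0,0,0,1.2,0.03,0,0],
    [0,0,0,1.31,0.03,0,0],
    [0,0,0,1.31,0.03,0,0],
    [0,0,0,1.31,0.03,0,0],
  ],
)

```text
t: 6.42
ee_pos: [0.5549, -0.072, 0.0229]
tool_rot: [0.662, 0.749, 0.0, 0.0]
force: [1.2, 1.1, 6.3]
width: 0.104
grasp_force: 50.0
```

Run:
```python
from h import *
s=sense();print(yaw(),s['ee_pos'],s['force'],s['ft_torque'])
```

```text
97.07777065164653 [ 0.55487595 -0.07196228  0.02289637] [1.18297957 1.06160882 6.26261395] [-0.08650906 -0.0355591   0.01619094]
```

Call:
drive_tool(
  increments=[
    [0,0,0,0,0,0,40],
    [0,0,0,0,0,0,40],
    [0,0,0,0,0,0,40],
    [0,0,0,0,0,-0.7,40],
    [0,0,0,0,0,-2,40],
    [0,0,0,0,0,-3.5,40],
    [0,0,0,-2,2,-4,40],
    [0,0,0,-4,3,-4,40],
    [0,0,0,-5,3,-4,40],
    [0,0,0,-5,3,-4,40],
  ],
)

```text
t: 7.68
ee_pos: [0.6988, -0.2587, 0.182]
tool_rot: [0.663, 0.749, -0.0, -0.0]
force: [1.0, 0.5, 0.0]
width: 0.427
grasp_force: 0.0
```

Run:
```python
from h import *
s=sense();print(yaw(),s['ee_pos'],s['force'],s['ft_torque'])
a=get_image("top");b=get_image("scene");cv2.imwrite("pics/s3.png",b);cv2.imwrite("pics/t3.png",a)
cv2.imwrite("pics/g3.png",np.hstack([crop("s",b,170,170,95,95,4),crop("t",a,240,150,95,95,4)]))
```

```text
97.008367527599 [ 0.6988043  -0.25871458  0.18198078] [1.02403947 0.53547529 0.00113735] [ 0.03312055 -0.08305276 -0.00068732]
```

View pics/g3.png

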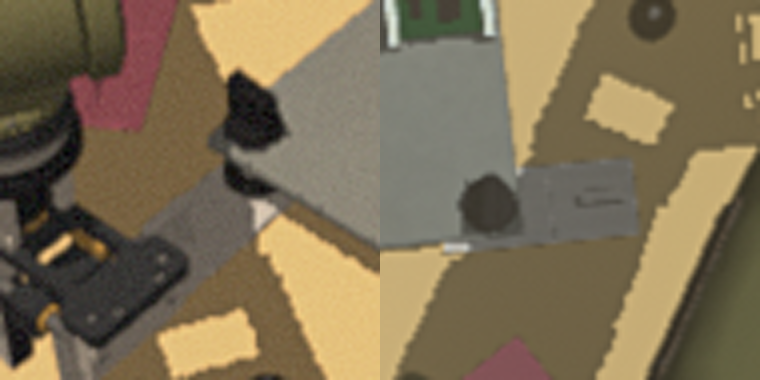

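In the top view the plate lies under the foot. Its right-end corners are at about (303,190) and (304.5,208.8), and the near-left corner shows at about (255.8,213).

Run:
```python
from h import *
a,b=plane("top",(303,190.),.005),plane("top",(304.6,208.9),.005);c=plane("top",(255.6,213.2),.008)
u=(c-b)[:2];L=np.linalg.norm(u);u/=L;print(a,b,c,"w",np.linalg.norm(a-b),"L",L,np.degrees(np.arctan2(u[1],u[0])))
mid=((a+b)/2)[:2]+u*.125;print("mid from end",mid)
v=np.array([u[1],-u[0]]);print("mid from c", c[:2]-u*.035+v*.032)
T=cv2.imread("pics/t3.png");g=cv2.cvtColor(T,cv2.COLOR_BGR2GRAY)
_,m=cv2.threshold(g[187:216,255:283],82,255,cv2.THRESH_BINARY_INV)
k=max(cv2.findContours(cv2.morphologyEx(m,cv2.MORPH_OPEN,np.ones((3,3))),0,1)[0],key=cv2.contourArea);(x,y),r=cv2.minEnclosingCircle(k)
print("knob px",x+255,y+187,r,plane("top",(x+255,y+187),.075)); row(541.7,18.8,180,187)
```

```text
[ 0.58463982 -0.10028636  0.005     ] [ 0.52264431 -0.10623822  0.005     ] [0.50534582 0.05374532 0.008     ] w 0.06228056486094577 L 0.16091603099672197 96.17122651906529
mid from end [0.54020455 0.02101335]
mid from c [0.54092288 0.02238814]
knob px 267.5 202.03846168518066 8.177316665649414 [0.538333   0.01620418 0.075     ]
[-0.009, -0.017, -15.03, 7.412, -3.062, 0.012]
```

Call:
drive_tool(
  increments=[
    [0,0,-15,7.4,-3.06,0,40],
    [0,0,-15,7.4,-3.06,0,40],
    [0,0,-15,7.4,-3.06,0,40],
    [0,0,-15,7.4,-3.06,0,40],
    [0,0,-15,7.4,-3.06,0,40],
    [0,0,-15,7.4,-3.06,0,40],
    [0,0,-15,7.4,-3.06,0,40],
    [0,0,-15,7.4,-3.06,0,40],
    [0,0,-15,7.4,-3.06,0,40],
    [0,0,-15,7.4,-3.06,0,40],
  ],
)

```text
t: 9.02
ee_pos: [0.5401, 0.0224, 0.1824]
tool_rot: [-0.061, 0.998, 0.0, -0.0]
force: [-0.2, -0.9, 0.0]
width: 0.424
grasp_force: 0.0
```

Run:
```python
from h import *
s=sense();print(yaw(),s['ee_pos'],s['joints'][5],s['force'],s['ft_torque']);row(541,18.3,80,187)
```

```text
-172.9745772769043 [0.54008401 0.02237469 0.18240201] -1.719880618493483 [-0.23526196 -0.90407856  0.04969105] [ 0.06954544 -0.13245201 -0.01933102]
[0.001, -0.001, 0.004, -0.011, -0.104, 2.56]
```

Call:
drive_tool(
  increments=[
    [0,0,0,0,0,0.8,40],
    [0,0,0,0,0,1.2,40],
    [0,0,0,0,0,1.2,40],
    [0,0,0,0,0,1.2,40],
  ],
)

```text
t: 9.52
ee_pos: [0.5409, 0.022, 0.1353]
tool_rot: [-0.061, 0.998, -0.0, 0.001]
force: [-1.5, 1.0, 0.5]
width: 0.426
grasp_force: 0.0
```

Run:
```python
from h import *
s=sense();print(yaw(),s['ee_pos'],s['joints'][5],s['force'],s['ft_torque']);row(541,18.3,80,187)
b=get_image("scene");a=get_image("top")
cv2.imwrite("pics/g4.png",np.hstack([crop("s",b,190,150,80,80,6)]))
```

```text
-172.98563779248917 [0.54087455 0.02202597 0.13532172] -1.7202368176020437 [-1.479451    1.01423435  0.48515254] [ 0.05708766 -0.14191798 -0.01752193]
[-0.001, 0.01, 0.002, 0.01, -0.093, 1.383]
```

View pics/g4.png

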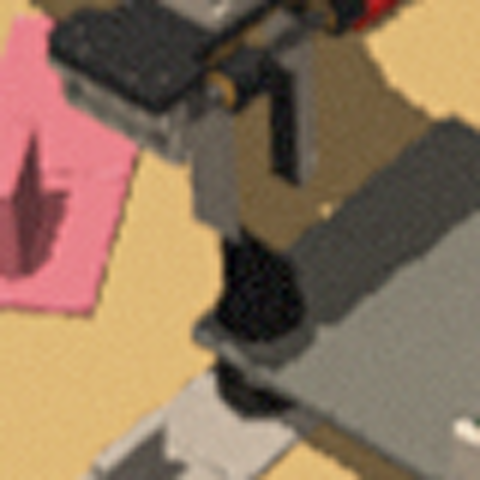

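The gripper is aligned over the knob bar at about (233,198), with one finger on each side, and the plate is under the foot. I'll go down and grip lightly.

Call:
drive_tool(
  increments=[
    [0,0,0,0,-0.09,0.5,40],
    [0,0,0,0,-0.09,1.0,40],
    [0,0,0,0,-0.09,1.38,40],
    [0,0,0,0,-0.09,1.38,40],
    [0,0,0,0,-0.09,1.38,40],
  ],
)

```text
t: 10.25
ee_pos: [0.5414, 0.0184, 0.08]
tool_rot: [-0.061, 0.998, -0.0, 0.001]
force: [0.4, 0.3, 0.2]
width: 0.425
grasp_force: 0.0
```

Run:
```python
from h import *
s=sense();print(yaw(),s['ee_pos'],s['force'],s['ft_torque'])
```

```text
-172.96026102526895 [0.54137611 0.01843404 0.0800355 ] [0.35886873 0.27292812 0.18919956] [ 0.09664391 -0.13784361 -0.01711518]
```

Call:
drive_tool(
  increments=[
    [0,0,0,0,0,0,20],
    [0,0,0,0,0,0,16],
    [0,0,0,0,0,0,8],
    [0,0,0,0,0,0,8],
    [0,0,0,0,0,0,8],
  ],
  newtons=12,
)

```text
t: 10.88
ee_pos: [0.541, 0.0185, 0.0795]
tool_rot: [-0.061, 0.998, 0.0, 0.0]
force: [-1.8, 2.2, 4.3]
width: 0.152
grasp_force: 11.7
```

Run:
```python
from h import *
s=sense();print(yaw(),s['ee_pos'],s['width'],s['force'],s['ft_torque'])
```

```text
-172.96059202765656 [0.54096296 0.0185378  0.07946691] 0.15151686530092406 [-1.84016182  2.15357805  4.25593419] [ 0.52637643  0.26266405 -0.08711404]
```

Call:
drive_tool(
  increments=[
    [0,0,1,0,0,0,8],
    [0,0,2,0,0,0,8],
    [0,0,3,0,0,0,8],
    [0,0,4,0,0,0,8],
    [0,0,4,0,0,0,8],
  ],
)

```text
t: 11.5
ee_pos: [0.5411, 0.0196, 0.0794]
tool_rot: [0.148, 0.989, 0.001, 0.0]
force: [-0.8, 9.7, 3.3]
width: 0.151
grasp_force: 12.0
```

```bash
cat > r.py <<'E'
from h import *
s=sense();print(round(yaw(),2),s['ee_pos'].round(4),round(s['joints'][5],3),s['force'].round(1),s['ft_torque'].round(3),round(s['t'],2))
E
python3 r.py
```

```text
162.96 [0.5411 0.0196 0.0794] -1.307 [-0.8  9.7  3.3] [ 1.98  -0.063 -0.009] 11.5
```

Call:
drive_tool(
  increments=[
    [0,0,0.5,0,0.03,0,8],
    [0,0,1,0,0.03,0,8],
    [0,0,1,0,0.03,0,8],
  ],
)

```text
t: 11.88
ee_pos: [0.5413, 0.0199, 0.0794]
tool_rot: [0.199, 0.98, 0.0, -0.0]
force: [-1.9, 4.7, 5.1]
width: 0.149
grasp_force: 12.0
```

```bash
python3 r.py
```

```text
157.03 [0.5413 0.0199 0.0794] -1.201 [-1.9  4.7  5.1] [ 0.864  0.389 -0.028] 11.88
```

Call:
drive_tool(
  increments=[
    [0,0,0.5,0,0.02,0,8],
    [0,0,1,0,0.02,0,8],
    [0,0,1.5,0,0.02,0,8],
  ],
)

```text
t: 12.25
ee_pos: [0.5415, 0.0204, 0.0795]
tool_rot: [0.276, 0.961, 0.0, -0.0]
force: [-3.8, 3.2, 5.4]
width: 0.148
grasp_force: 12.0
```

```bash
python3 r.py
```

```text
147.98 [0.5415 0.0204 0.0795] -1.042 [-3.8  3.2  5.4] [0.526 0.473 0.079] 12.25
```

Call:
drive_tool(
  increments=[
    [0,0,0.5,0,0,0,8],
    [0,0,1,0,0,0,8],
  ],
)

```text
t: 12.5
ee_pos: [0.5416, 0.0206, 0.0794]
tool_rot: [0.326, 0.945, 0.0, 0.0]
force: [-1.5, 4.8, 4.5]
width: 0.145
grasp_force: 12.0
```

```bash
python3 r.py
```

```text
141.98 [0.5416 0.0206 0.0794] -0.937 [-1.5  4.8  4.5] [0.829 0.182 0.036] 12.5
```

```bash
cat >> r.py <<'E'
z=[s['ft_torque'][2]]
for i in range(5): get_image("top");z.append(sense()['ft_torque'][2])
print("tz",np.round(z,3),round(np.mean(z),3),sense()['force'].round(1))
E
python3 r.py
```

```text
141.98 [0.5416 0.0206 0.0794] -0.937 [-1.5  4.8  4.5] [0.829 0.182 0.036] 12.5
tz [ 0.036 -0.007 -0.048 -0.064 -0.051 -0.005] -0.023 [-3.   4.9  5.7]
```

Call:
drive_tool(
  increments=[
    [0,0,0.5,0,0.02,0,8],
    [0,0,1,0,0.02,0,8],
    [0,0,1.5,0,0.02,0,8],
  ],
)

```text
t: 13.12
ee_pos: [0.542, 0.0209, 0.0794]
tool_rot: [0.398, 0.917, -0.0, -0.0]
force: [-3.3, 3.5, 6.3]
width: 0.15
grasp_force: 12.0
```

```bash
python3 r.py
```

```text
133.05 [0.542  0.0209 0.0794] -0.78 [-3.3  3.5  6.3] [0.553 0.539 0.079] 13.12
tz [ 0.079 -0.03  -0.06  -0.107 -0.055 -0.074] -0.041 [-4.   2.7  6.8]
```

Call:
drive_tool(
  increments=[
    [0,0,0.5,0,0,0,8],
    [0,0,1,0,0,0,8],
    [0,0,1.5,0,0,0,8],
  ],
)

```text
t: 13.75
ee_pos: [0.5423, 0.0212, 0.0794]
tool_rot: [0.469, 0.883, 0.0, 0.0]
force: [-0.8, 4.5, 4.5]
width: 0.147
grasp_force: 12.0
```

```bash
python3 r.py
```

```text
124.05 [0.5423 0.0212 0.0794] -0.623 [-0.8  4.5  4.5] [ 0.906 -0.003  0.046] 13.75
tz [ 0.046 -0.021  0.002 -0.025 -0.032 -0.023] -0.009 [-0.5  5.5  5.2]
```

Call:
drive_tool(
  increments=[
    [0,0,0.5,0,0.02,0,8],
    [0,0,1,0,0.02,0,8],
    [0,0,1.5,0,0.02,0,8],
  ],
)

```text
t: 14.38
ee_pos: [0.5427, 0.0214, 0.0794]
tool_rot: [0.537, 0.844, 0.0, -0.0]
force: [-3.0, 3.8, 6.0]
width: 0.149
grasp_force: 12.0
```

```bash
python3 r.py
```

```text
115.09 [0.5427 0.0214 0.0794] -0.466 [-3.   3.8  6. ] [0.711 0.326 0.025] 14.38
tz [ 0.025 -0.007 -0.052 -0.105 -0.108 -0.041] -0.048 [-3.   3.1  5.8]
```

Call:
drive_tool(
  increments=[
    [0,0,0.5,0,0,0,8],
    [0,0,1,0,0,0,8],
    [0,0,1.5,0,0,0,8],
  ],
)

```text
t: 15.0
ee_pos: [0.5431, 0.0216, 0.0795]
tool_rot: [0.601, 0.799, 0.0, 0.0]
force: [1.3, 4.9, 4.2]
width: 0.144
grasp_force: 12.0
```

```bash
python3 r.py
```

```text
106.09 [0.5431 0.0216 0.0795] -0.309 [1.3 4.9 4.2] [ 0.945 -0.245  0.054] 15.0
tz [ 0.054  0.029 -0.097 -0.025 -0.071 -0.085] -0.033 [1.  5.5 5. ]
```

Call:
drive_tool(
  increments=[
    [0,0,0.5,0,0,0,8],
    [0,0,1,0,0,0,8],
    [0,0,1.5,0,0,0,8],
  ],
)

```text
t: 15.62
ee_pos: [0.5435, 0.0216, 0.0795]
tool_rot: [0.662, 0.75, 0.001, 0.001]
force: [4.7, 6.6, 2.0]
width: 0.153
grasp_force: 12.0
```

```bash
python3 r.py
```

```text
97.12 [0.5435 0.0216 0.0795] -0.152 [4.7 6.6 2. ] [ 1.08  -0.934  0.026] 15.62
tz [ 0.026 -0.035  0.042 -0.009 -0.045 -0.069] -0.015 [4.6 6.2 1.3]
```

Call:
drive_tool(
  increments=[
    [0,0,0.5,0.02,0.02,0,8],
    [0,0,1,0.02,0.02,0,8],
    [0,0,1.5,0.02,0.02,0,8],
  ],
)

```text
t: 16.25
ee_pos: [0.544, 0.0218, 0.0795]
tool_rot: [0.719, 0.695, 0.0, 0.001]
force: [3.2, -0.0, 3.0]
width: 0.149
grasp_force: 12.0
```

```bash
python3 r.py
```

```text
88.11 [0.544  0.0218 0.0795] 0.007 [ 3.2 -0.   3. ] [-0.009 -0.572  0.075] 16.25
tz [ 0.075 -0.029 -0.027 -0.036 -0.005  0.032] 0.002 [ 4.7 -1.8  3. ]
```

Call:
drive_tool(
  increments=[
    [0,0,0.5,0,0,0,8],
    [0,0,1,0,0,0,8],
    [0,0,1.5,0,0,0,8],
  ],
)

```text
t: 16.88
ee_pos: [0.5444, 0.0218, 0.0795]
tool_rot: [0.771, 0.636, 0.001, 0.001]
force: [8.5, -2.0, -0.4]
width: 0.148
grasp_force: 12.0
```

```bash
python3 r.py
```

```text
79.04 [0.5444 0.0218 0.0795] 0.165 [ 8.5 -2.  -0.4] [-0.611 -1.695  0.095] 16.88
tz [ 0.095  0.036  0.025  0.022 -0.037 -0.04 ] 0.017 [ 8.8 -3.1  0.9]
```

Call:
drive_tool(
  increments=[
    [0,0,0.5,0,0.03,0,8],
    [0,0,1,0,0.03,0,8],
  ],
)

```text
t: 17.38
ee_pos: [0.5448, 0.0217, 0.0794]
tool_rot: [0.804, 0.595, -0.0, 0.0]
force: [2.0, -3.3, 3.9]
width: 0.146
grasp_force: 12.0
```

```bash
python3 r.py
```

```text
73.05 [0.5448 0.0217 0.0794] 0.269 [ 2.  -3.3  3.9] [-0.514 -0.444  0.034] 17.38
tz [ 0.034 -0.022 -0.012 -0.043 -0.072 -0.043] -0.026 [ 2.1 -3.   5.1]
```

Call:
drive_tool(
  increments=[
    [0,0,0.5,0,0,0,8],
    [0,0,1,0,0,0,8],
  ],
)

```text
t: 17.88
ee_pos: [0.545, 0.0217, 0.0795]
tool_rot: [0.833, 0.553, 0.0, 0.001]
force: [4.1, -3.4, 3.3]
width: 0.152
grasp_force: 12.0
```

```bash
python3 r.py
```

```text
67.09 [0.545  0.0217 0.0795] 0.373 [ 4.1 -3.4  3.3] [-0.81  -0.869  0.029] 17.88
tz [ 0.029  0.017 -0.015  0.038 -0.054 -0.029] -0.002 [ 4.2 -3.2  3.4]
```

Call:
drive_tool(
  increments=[
    [0,0,0.5,0,0.01,0,8],
    [0,0,1,0,0.01,0,8],
  ],
)

```text
t: 18.38
ee_pos: [0.5453, 0.0215, 0.0795]
tool_rot: [0.861, 0.508, 0.0, 0.0]
force: [2.9, -3.4, 4.1]
width: 0.145
grasp_force: 12.0
```

```bash
python3 r.py
```

```text
61.08 [0.5453 0.0215 0.0795] 0.478 [ 2.9 -3.4  4.1] [-0.743 -0.658  0.046] 18.38
tz [ 0.046  0.007 -0.033 -0.052  0.003 -0.036] -0.011 [ 3.3 -3.8  4.8]
```

Call:
drive_tool(
  increments=[
    [0,0,0.5,0,0,0,8],
    [0,0,1,0,0,0,8],
  ],
)

```text
t: 18.88
ee_pos: [0.5455, 0.0214, 0.0795]
tool_rot: [0.887, 0.463, 0.0, 0.001]
force: [5.7, -6.0, 3.2]
width: 0.151
grasp_force: 12.0
```

```bash
python3 r.py
```

```text
55.12 [0.5455 0.0214 0.0795] 0.582 [ 5.7 -6.   3.2] [-1.165 -1.163  0.069] 18.88
tz [ 0.069  0.008 -0.014 -0.006  0.019  0.026] 0.017 [ 4.  -5.5  2.9]
```

Call:
drive_tool(
  increments=[
    [0,0,0.5,0,0.03,0,8],
    [0,0,1,0,0.03,0,8],
  ],
)

```text
t: 19.38
ee_pos: [0.5459, 0.0211, 0.0794]
tool_rot: [0.91, 0.416, -0.0, -0.0]
force: [0.1, -2.5, 6.5]
width: 0.15
grasp_force: 12.0
```

```bash
python3 r.py
```

```text
49.12 [0.5459 0.0211 0.0794] 0.685 [ 0.1 -2.5  6.5] [-0.511 -0.06   0.107] 19.38
tz [ 0.107  0.074 -0.067 -0.094 -0.005 -0.028] -0.002 [-0.4 -1.7  6. ]
```

Call:
drive_tool(
  increments=[
    [0,0,0.5,0,0,0,8],
    [0,0,1,0,0,0,8],
  ],
)

```text
t: 19.88
ee_pos: [0.5461, 0.0209, 0.0794]
tool_rot: [0.93, 0.367, 0.0, 0.0]
force: [2.0, -3.9, 6.4]
width: 0.148
grasp_force: 12.0
```

```bash
python3 r.py
```

```text
43.12 [0.5461 0.0209 0.0794] 0.79 [ 2.  -3.9  6.4] [-0.814 -0.347  0.09 ] 19.88
tz [0.09  0.083 0.046 0.031 0.013 0.011] 0.046 [ 2.2 -4.4  5. ]
```

Call:
drive_tool(
  increments=[
    [0,0,0.5,0,0.01,0,8],
    [0,0,1,0,0.01,0,8],
  ],
)

```text
t: 20.38
ee_pos: [0.5463, 0.0207, 0.0795]
tool_rot: [0.948, 0.318, -0.0, 0.0]
force: [1.0, -3.9, 6.1]
width: 0.153
grasp_force: 12.0
```

```bash
python3 r.py
```

```text
37.13 [0.5463 0.0207 0.0795] 0.894 [ 1.  -3.9  6.1] [-0.707 -0.242  0.144] 20.38
tz [ 0.144  0.069 -0.021  0.078  0.058  0.02 ] 0.058 [ 1.1 -2.4  5.6]
```

Call:
drive_tool(
  increments=[
    [0,0,0.5,0,0.01,0,8],
    [0,0,1,0,0.01,0,8],
  ],
)

```text
t: 20.88
ee_pos: [0.5465, 0.0204, 0.0795]
tool_rot: [0.963, 0.268, -0.0, 0.0]
force: [0.4, -3.1, 5.8]
width: 0.146
grasp_force: 12.0
```

```bash
python3 r.py
```

```text
31.13 [0.5465 0.0204 0.0795] 0.998 [ 0.4 -3.1  5.8] [-0.645 -0.168  0.197] 20.88
tz [0.197 0.1   0.048 0.051 0.089 0.056] 0.09 [ 0.7 -2.8  6.4]
```

Contact has been building steadily: about 5 N is now estimated, from both the torque and the angle turned since contact. I'll release the knob and back off.

Call:
drive_tool(
  increments=[
    [0,0,0,0,0,0,20],
    [0,0,0,0,0,0,40],
    [0,0,0,0,0,0,40],
    [0,0,0,0,0,-0.7,40],
    [0,0,0,0,0,-2,40],
    [0,0,0,0,0,-4,40],
    [0,0,0,0,0,-4,40],
    [0,0,0,-2,3,-4,40],
    [0,0,0,-3,4,-4,40],
    [0,0,0,-3,4,-4,40],
  ],
)

```text
t: 22.38
ee_pos: [0.527, -0.1674, 0.2382]
tool_rot: [0.963, 0.268, -0.001, -0.0]
force: [0.8, 0.1, -0.1]
width: 0.425
grasp_force: 0.0
```

Run:
```python
from h import *
s=sense();print(yaw(),s['ee_pos'],s['force'],s['t'])
a=get_image("top");b=get_image("scene");cv2.imwrite("pics/s5.png",b);cv2.imwrite("pics/t5.png",a)
cv2.imwrite("pics/g5.png",np.hstack([crop("s",b,160,160,95,95,4),crop("t",a,215,145,95,95,4)]))
```

```text
31.087011505972683 [ 0.52703019 -0.16743878  0.23824953] [ 0.76424631  0.09163043 -0.09711656] 22.375
```

View pics/g5.png

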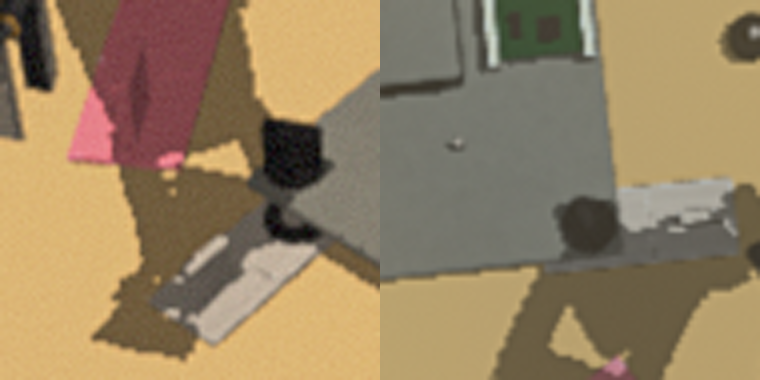

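The pictures show the knob still at (267,201) and the plate end still at (303,190), so neither the stand nor the plate has shifted. I'm handing the job in.

```bash
python3 -c "
from cell import *
print(finish_job())"
```

```text
the job is handed in; nothing more can be done
None
```

I slid the packing plate under the foot, about 4 mm off centre, and screwed the foot down to an estimated 3–6 N (from knob torque, not measured directly). The stand shows no movement in the final pictures and the job is handed in, but no verdict came back.

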